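# Fit the missing tile and probe the ledge joint

## Task

Set the spare tile flat into the one empty bed of the tiled ledge and let go of it, then take the joint probe from its cork ring and guide its tip down in the open joint behind the tiles, all the way from the robot's left end to the right end: slowly (a few centimetres a second), in one pass, going in and out only at the ends and without pressing hard. Then stand the probe upright in its cork ring again, leaving that ring about where it is and the glass cylinder, the tripod and the dish on its cork ring undisturbed.

Things in the scene. Friction and masses are not known exactly. Their poses are not given: they have to be found in the camera images.
- ledge: Fixed concrete ledge, 248 mm wide (y), x = -80 to 58 mm. Origin on its underside (the bench), x away from the robot, y to its left. In front, three tile beds side by side along y; behind them (x over -2 mm) a coping 14 mm high, cut by an open joint (groove) 12 mm wide, floor 4 mm up, open at both sides of the ledge: straight, then slanting away from the robot, then straight.
- bed0 (a point): Centre of the floor of the left tile bed (+y), axes as the ledge. Each bed is a 62 (x) by 72 (y) mm pocket, floor 8 mm and ribs 14 mm above the bench. Two of the three beds hold a tile, one is empty, its floor bare but for flat mortar stripes (0.8 mm, look only).
- bed1 (a point): Centre of the floor of the middle tile bed; axes as the ledge.
- bed2 (a point): Centre of the floor of the right tile bed; axes as the ledge.
- tile_a: White ceramic tile fixed in one of the beds, 56 (x) by 66 (y) by 16 (z) mm, origin at the centre of its underside; top 24 mm above the bench.
- tile_b: A like tile fixed in another bed, same size and origin.
- spare_tile: Loose white ceramic tile lying flat on the bench beside the ledge, 56 (x) by 66 (y) by 16 (z) mm, about 0.15 kg, origin at the centre of its underside. It fits a bed with 3 mm to spare on each side and then stands 10 mm above the ribs; its 56 mm side lies along the ledge's x.
- probe: Joint probe, a stylus 140 mm long standing in its cork ring, about 0.15 kg. Origin at the end of its tip, z up its axis. Steel rod 6 mm across from 0 to 30 mm, cone 16 to 30 mm across from 30 to 45 mm, flat steel collar 56 mm across from 45 to 51 mm, round wooden handle 26 mm across from 51 to 140 mm.
- probe_grip (a point): Point on the probe's axis, 115 mm from the tip, where the handle is best gripped.
- probe_collar (a point): Point on the probe's axis on the underside of the collar, 45 mm from the tip; 50 mm above the bench when the probe stands in the ring.
- cork_ring: The probe's loose cork ring, 100 mm outside, hole 40 mm across, 50 mm high, origin at the centre of its underside. The collar rests on its top with the cone in the hole, the tip 5 mm above the bench.
- cylinder: Bystander: graduated cylinder in clear glass, 260 mm tall, foot 84 mm across; origin at the centre of the underside.
- tripod: Bystander: chrome tripod stand, 182 mm tall, about 150 mm across its feet; origin at the centre, on the bench.
- cork_ring_2: Bystander: lower cork ring, 90 mm across and 35 mm high, with the dish on it; origin at the centre of the underside.
- dish: Bystander: porcelain evaporating dish, 100 mm across and 38 mm high, standing on the lower cork ring; origin at the centre of the underside.
- seam0 (a point): Point 0 of 0 to 6 on the joint's centre line, on its floor: left end (robot's left, +y); at x = 16, y = 108 mm in the ledge's frame; straight lines join the points.
- seam1 (a point): Point 1 of 0 to 6 on the joint's centre line, on its floor: middle of the left straight; at x = 16, y = 66 mm in the ledge's frame; straight lines join the points.
- seam2 (a point): Point 2 of 0 to 6 on the joint's centre line, on its floor: first bend; at x = 16, y = 24 mm in the ledge's frame; straight lines join the points.
- seam3 (a point): Point 3 of 0 to 6 on the joint's centre line, on its floor: middle of the slanting part; at x = 28, y = 0 mm in the ledge's frame; straight lines join the points.
- seam4 (a point): Point 4 of 0 to 6 on the joint's centre line, on its floor: second bend; at x = 40, y = -24 mm in the ledge's frame; straight lines join the points.
- seam5 (a point): Point 5 of 0 to 6 on the joint's centre line, on its floor: middle of the right straight; at x = 40, y = -66 mm in the ledge's frame; straight lines join the points.
- seam6 (a point): Point 6 of 0 to 6 on the joint's centre line, on its floor: right end; at x = 40, y = -108 mm in the ledge's frame; straight lines join the points.
Not all that is in view belongs to the job. What is meant by the probe is not pink, and is the smaller of those in its own colour. Leave any turquoise look-alike of the spare_tile alone.

How it is judged (in metres and radians):
On the way, in this order (a step that is already met when the one before it is completed fails the run):
1. the spare tile lies flat in the empty bed, let go (((horizontal distance between spare_tile and bed0 below 0.006 m and z of spare_tile in the frame of bed0 between -0.003 and 0.003 m) or (horizontal distance between spare_tile and bed1 below 0.006 m and z of spare_tile in the frame of bed1 between -0.003 and 0.003 m) or (horizontal distance between spare_tile and bed2 below 0.006 m and z of spare_tile in the frame of bed2 between -0.003 and 0.003 m)) and angle between the x axis of spare_tile and the x axis of ledge, either way round below 0.12 rad and angle between the z axis of spare_tile and the z axis of ledge, either way round below 0.05 rad and contact force between the fingers and spare_tile below 0.2 N and linear speed of spare_tile below 0.02 m/s), for 0.2 s.
2. the probe's tip is down in the joint at its left end (horizontal distance between probe and seam0 below 0.007 m and z of probe in the frame of seam0 below 0.007 m and angle between probe's own z axis and vertical below 0.5 rad).
3. the probe's tip is down in the joint at its middle of left straight (horizontal distance between probe and seam1 below 0.007 m and z of probe in the frame of seam1 below 0.007 m and angle between probe's own z axis and vertical below 0.5 rad).
4. the probe's tip is down in the joint at its first bend (horizontal distance between probe and seam2 below 0.007 m and z of probe in the frame of seam2 below 0.007 m and angle between probe's own z axis and vertical below 0.5 rad).
5. the probe's tip is down in the joint at its middle of the slant (horizontal distance between probe and seam3 below 0.007 m and z of probe in the frame of seam3 below 0.007 m and angle between probe's own z axis and vertical below 0.5 rad).
6. the probe's tip is down in the joint at its second bend (horizontal distance between probe and seam4 below 0.007 m and z of probe in the frame of seam4 below 0.007 m and angle between probe's own z axis and vertical below 0.5 rad).
7. the probe's tip is down in the joint at its middle of right straight (horizontal distance between probe and seam5 below 0.007 m and z of probe in the frame of seam5 below 0.007 m and angle between probe's own z axis and vertical below 0.5 rad).
8. the probe's tip is down in the joint at its right end (horizontal distance between probe and seam6 below 0.007 m and z of probe in the frame of seam6 below 0.007 m and angle between probe's own z axis and vertical below 0.5 rad).
At the end, for the whole second after the job is handed in: Spare tile flat in the once empty bed (centre within 6 mm, height 3 mm, square within 0.12 rad); probe upright in its flat cork ring (collar within 10 mm of the ring's centre, its underside 45 to 54 mm above the ring's underside, tilt under 0.12 rad); both at rest (((horizontal distance between spare_tile and bed0 below 0.006 m and z of spare_tile in the frame of bed0 between -0.003 and 0.003 m) or (horizontal distance between spare_tile and bed1 below 0.006 m and z of spare_tile in the frame of bed1 between -0.003 and 0.003 m) or (horizontal distance between spare_tile and bed2 below 0.006 m and z of spare_tile in the frame of bed2 between -0.003 and 0.003 m)) and angle between the x axis of spare_tile and the x axis of ledge, either way round below 0.12 rad and angle between the z axis of spare_tile and the z axis of ledge, either way round below 0.05 rad and horizontal distance between probe_collar and cork_ring below 0.01 m and z of probe_collar in the frame of cork_ring between 0.045 and 0.054 m and angle between probe's own z axis and vertical below 0.12 rad and angle between cork_ring's own z axis and vertical below 0.05 rad and linear speed of each of probe, spare_tile below 0.02 m/s); the robot touches nothing.
It fails at once if the probe's tip leaves or enters the joint between its ends, or goes onto the coping (tip 14 to 24 mm above the ledge's underside, more than 23 mm inside the outermost seam points) (x of probe in the frame of ledge between 0 and 0.056 m and y of probe in the frame of ledge between -0.085 and 0.085 m and z of probe in the frame of ledge between 0.014 and 0.024 m).
It fails at once if the probe runs along the joint faster than 100 mm/s (x of probe in the frame of ledge between 0 and 0.056 m and y of probe in the frame of ledge between -0.095 and 0.095 m and z of probe in the frame of ledge below 0.012 m and linear speed of probe above 0.1 m/s).
It fails at once if the probe is pressed on the ledge with more than 30 N (contact force between probe and ledge above 30 N).
It fails at once if the probe's cork ring is pushed more than 50 mm or tipped (distance of cork_ring from where it was at the start of the episode above 0.05 m or angle between cork_ring's own z axis and vertical above 0.35 rad).
It fails at once if the graduated cylinder, tripod, second cork ring or dish is moved more than 25 mm or tipped (distance of any of cylinder, tripod, cork_ring_2, dish from where it was at the start of the episode above 0.025 m or angle between any of cylinder, tripod, cork_ring_2, dish's own z axis and vertical above 0.3 rad).
It also fails if it takes over 72 s, if anything falls off the work surface, if the arm or the gripper's body presses on something with over 40 N, if the wrist force passes 120 N, or if a joint passes its speed limit or range.

## Robot

A 6-joint arm with a two-finger parallel gripper is mounted at the origin on the work surface. World frame = base frame: x ahead of the robot, y to its left, z up, the work surface at z = 0. Lengths are in mm, angles in rad, forces in N, time in s.
With the tool pointing down it reaches from about 300 to 775 mm from the base axis. Payload 14.6 kg.
Tool frame: the origin (TCP) lies between the finger pads; the fingertips stand 19 mm ahead of it and the grasp point (between the pads) is the TCP (manip.tcp_to_tips is the distance from the TCP to the fingertips, in mm); x points along the fingers, z is the direction in which the jaws open and shut, and the axes are right-handed (so a half turn about x gives the same grasp; the last joint's range is limited). The gripper opens to 94 mm and grips with 3 to 60 N. Pads are 16 mm wide; open, the fingers measure 119 mm over their backs; the gripper's body (75 mm by 177 mm) begins 78 mm behind the grasp point.
Start: joints at [-1.279, 0.3, 1.521, -0, 1.321, -0.067], TCP at [193.126, -514.968, 224.446] pointing down, gripper open.
Joint ranges: [-3.03, 3.03], [-0.79, 2.21], [0.23, 2.52], [-1.04, 4.18], [0, 3.07], [-2.55, 2.55]. Speed limits (rad/s): [2.22, 2.22, 2.57, 3.14, 3.14, 3.14].

## Interface

Orientations are given as [roll, pitch, yaw] about the fixed x, y, z axes, in that order (R = Rz(yaw) Ry(pitch) Rx(roll)).
In Python, from cell import manip gives the robot as it stands.
- The arm moves only by the tool jog_arm, never from a script. Its argument "moves" is a list that holds one entry, the list of rows, each a list of 6 numbers: the shift along the world's x, y, z in mm, then the turn, a rotation vector about the world's x, y, z in degrees. In form: [[[dx, dy, dz, wx, wy, wz], ...]]. A call has 1 to 5 rows; each row shifts and turns the pose as measured when the row begins; what a row does not reach is not made up. A row lasts 1/10 s, in which the tool goes at most 50 mm and 8.59 degrees, less where a joint would pass 70% of its speed; a pose out of reach is approached as far as the arm can. A call is refused whole if a number of a shift passes 50 or a number of a turn 8.59, either way. A call with a gripper value outside its range is refused whole. "gripper" is the opening, from -1 (shut) to 1 (fully open), set as the call begins (left out, the last holds). The fingers move at their own pace and stop on an object; "squeeze" is the grip in N (left out, the last holds). Time passes only in rows, so rows that do not move let the fingers close. It gives the time, the measured TCP pose, the force and the opening at its end, in the units of the state.
- manip.read_state(): the state, without advancing time (a new reading comes with each control period).
- manip.camera(name): name is "scene" or "top"; returns (picture, depth): 400x640x3 uint8, blue, green, red; 400x640 float32, mm along the optical axis (not along the pixel's ray), 0 where there is no reading.
- manip.camera_params(name): a dict with "fx", "fy", "cx", "cy" (pixels), "rvec" (rotation vector, rad) and "tvec" (3), from world to camera coordinates, as OpenCV has them. Camera axes: x right, y down, z forward; pixel columns grow to the right and rows downward; lengths in mm; the calibration is good to about 2 mm. A picture is of the moment at which its call begins. camera_params takes no time and is no camera call.
- manip.sign_off(): hands the job in, once; it reports no verdict.
The state is a dict: "clock": time; "joints": joint angles; "qd": joint speeds; "effort": joint torques, N m; "eef_pos": TCP position; "eef_rot": TCP orientation; "wrist_force": force on the tool from outside, world axes, zero at the start; "moment": the same for the moment, N m; "finger_gap": finger opening in mm.
Only numpy, scipy, OpenCV 4.12 (cv2) and the standard library are available. Lean on these libraries where they do the work, as an engineer would, in place of code of your own. Each camera call takes 0.05 s, during which the arm holds its last target. There are 200 camera calls.

## Working session

There is one attempt and no reset: what is moved stays moved. The work goes in short steps, Python scripts to look and compute and a tool call to move; the robot and the scene stay as the last step left them, time stands still between calls to the robot, and variables do not carry over. Pictures are saved under pics/ and viewed, about 8 in all and at most 12, crops included, and the job is handed in when it is done.

Besides the shell and the picture viewer there is one more tool, called after ">>>" in YAML: its name, and indented under it one key for each argument. jog_arm: Moves the arm, as the interface text tells. Its arguments: {"type":"object","properties":{"moves":{"type":"array","items":{"type":"array","items":{"type":"array","items":{"type":"number"}}}},"gripper":{"type":"number"},"squeeze":{"type":"number"}},"required":["moves"]}

```bash
mkdir -p pics; cat > h.py <<'E'
import numpy as np, cv2
from cell import manip
def P(n):
    p=manip.camera_params(n); R=cv2.Rodrigues(np.array(p['rvec'],float))[0]; return p,R,np.array(p['tvec'],float).ravel()
def ray(n,u,v,z):
    p,R,t=P(n); d=R.T@np.array([(u-p['cx'])/p['fx'],(v-p['cy'])/p['fy'],1]); c=-R.T@t
    return c+d*(z-c[2])/d[2]
def cloud(n,D):
    p,R,t=P(n); v,u=np.mgrid[0:D.shape[0],0:D.shape[1]]
    c=np.stack([(u-p['cx'])/p['fx']*D,(v-p['cy'])/p['fy']*D,D],-1)
    return (c-t)@R
def proj(n,X):
    p,R,t=P(n); c=R@np.array(X,float)+t; return p['fx']*c[0]/c[2]+p['cx'],p['fy']*c[1]/c[2]+p['cy']
E
python3 - <<'E'
from h import *
for n in('scene','top'):
    im,D=manip.camera(n); cv2.imwrite(f'pics/{n}0.png',im); np.save(f'{n}0.npy',D)
    p,R,t=P(n); print(n,p['fx'],(-R.T@t).round(),R[2].round(2))
print(manip.read_state())
E
```

```text
scene 364.59831221896854 [1091. -505.  717.] [-0.56  0.52 -0.64]
top 392.2956336721363 [ 390.   11. 1340.] [ 0.14 -0.01 -0.99]
{'clock': 0.1, 'joints': array([-1.27857750e+00,  3.00421811e-01,  1.52155154e+00, -4.31266621e-05,
        1.32067442e+00, -6.66123037e-02]), 'qd': array([ 4.73011719e-04, -7.36551401e-04, -1.60424134e-03,  1.80112327e-03,
       -2.22618869e-05,  8.55785970e-04]), 'effort': array([ 9.09553764e-04, -5.32650125e+01, -3.53280580e+01,  7.09305773e-02,
        2.34916754e-02, -3.96792359e-05]), 'eef_pos': array([ 193.06548191, -514.76174867,  223.9258437 ]), 'eef_rot': array([3.11455081, 1.56974038, 1.90259631]), 'wrist_force': array([ 0.05302351, -0.1144121 ,  1.12746002]), 'moment': array([ 0.0018528 , -0.01345101,  0.01646843]), 'finger_gap': 93.56754160266277}
```

View pics/top0.png

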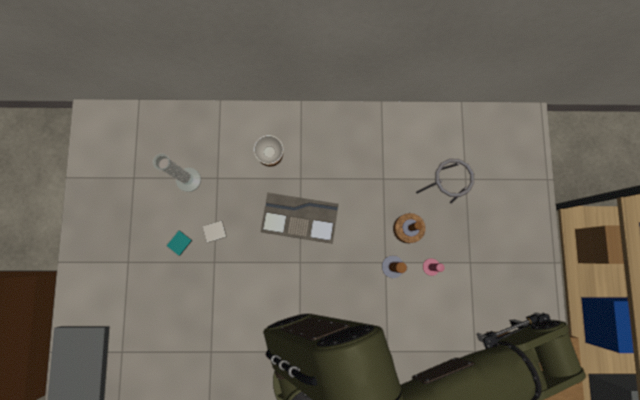

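View pics/scene0.png

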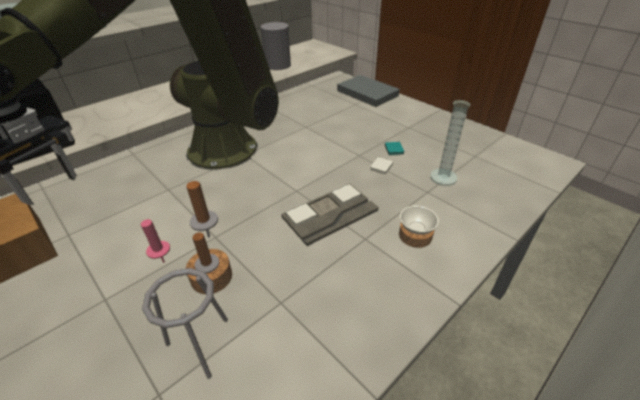

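Top view: the ledge is at (300,218) with its middle bed empty. Candidates for the spare tile are white (214,231) and turquoise (179,243), and I choose the white one. Candidates for the probe are brown in the cork ring (409,228), larger brown (395,267) and pink (433,267). I choose the smaller brown one in the ring, and will check both choices in a close crop.

```bash
python3 - <<'E'
from h import *
t=cv2.imread('pics/top0.png'); s=cv2.imread('pics/scene0.png')
a=cv2.resize(t[185:285,165:345],None,fx=4.4,fy=3,interpolation=cv2.INTER_CUBIC)[:, :792]
b=cv2.resize(t[205:285,375:455],(396,290),interpolation=cv2.INTER_CUBIC)
c=cv2.resize(s[170:300,130:260],(396,290),interpolation=cv2.INTER_CUBIC)
cv2.imwrite('pics/crop1.png',np.vstack([a,np.hstack([b,c])]))
D=np.load('top0.npy'); W=cloud('top',D); 
for n,(x0,x1,y0,y1),cond in [('tile',(195,235,215,250),'z'),('teal',(162,198,226,260),'z')]:
    w=W[y0:y1,x0:x1].reshape(-1,3); m=w[:,2]>8; print(n,np.median(w[m],0).round(1),m.sum(), np.median(w[~m][:,2]))
for n,(x0,x1,y0,y1) in dict(ring=(388,432,208,246),ring2=(250,290,130,170)).items():
    w=W[y0:y1,x0:x1].reshape(-1,3); m=w[:,2]>8; print(n,w[m].min(0).round(),w[m].max(0).round())
    for lo,hi in((25,60),(40,58),(58,200)):
        q=w[(w[:,2]>lo)&(w[:,2]<hi)]; print(lo,hi,len(q),q.mean(0).round(1) if len(q) else '')
# white tiles contours
hsv=cv2.cvtColor(t,cv2.COLOR_BGR2HSV)
for (x0,x1,y0,y1) in [(195,235,215,250),(255,345,190,248)]:
    g=cv2.cvtColor(t[y0:y1,x0:x1],cv2.COLOR_BGR2GRAY); m=(g>170).astype(np.uint8); print(np.percentile(g,[5,50,95]))
    for c in cv2.findContours(m,0,1)[0]:
        if cv2.contourArea(c)>100:
            r=cv2.minAreaRect(c); print(r, (np.array(r[0])+[x0,y0]).round(1))
# ledge: above-bench points
w=W[188:250,252:350]; m=((w[...,2]>5)&(w[...,2]<35)).astype(np.uint8)
c=max(cv2.findContours(m,0,1)[0],key=cv2.contourArea); r=cv2.minAreaRect(c); print('ledge',r)
q=w[m>0]; q=q[(q[:,2]>10)&(q[:,2]<18)]; print(len(q),cv2.minAreaRect(q[:,:2].astype(np.float32)), q.mean(0))
E
```

```text
tile [479.  323.8  16.2] 347 0.12316165851923283
teal [442.1 441.   16.1] 353 0.12363177680296969
ring [ 390. -378.    9.] [ 538.   11. 1340.]
25 60 628 [ 487.9 -322.5   50.2]
40 58 584 [ 488.3 -324.2   50.8]
58 200 136 [ 489.2 -323.1  111.2]
ring2 [390.  11.   8.] [ 831.  191. 1340.]
25 60 534 [752.5 143.8  43. ]
40 58 299 [755.9 145.4  48. ]
58 200 182 [757.3 145.8  64.8]
[121. 130. 169.]
[ 74. 125. 178.]
((66.12162017822266, 39.770267486572266), (17.91948890686035, 14.960308074951172), 9.462322235107422) [321.1 229.8]
((19.202701568603516, 32.28378677368164), (17.59069061279297, 14.960308074951172), 9.462322235107422) [274.2 222.3]
ledge ((47.07505798339844, 29.56466293334961), (74.48719787597656, 41.93302536010742), 9.7824068069458)
1468 ((526.9640502929688, 38.78191375732422), (248.05096435546875, 138.76235961914062), 81.0531005859375) [536.33068964  35.47716843  13.78068054]
```

View pics/crop1.png

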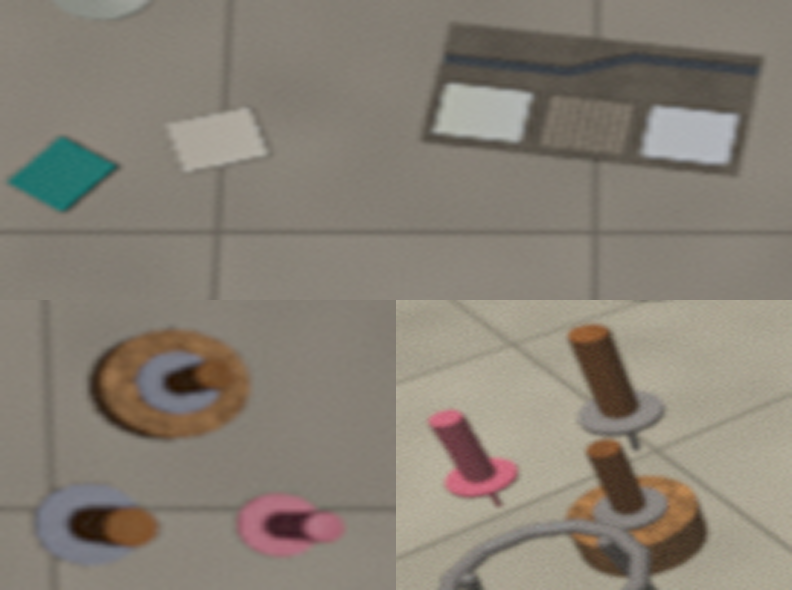

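The crop confirms both choices: the small brown probe stands in the cork ring, the big brown and pink ones stand loose, and the spare tile is the white one. The middle bed is empty. The depth measures the ledge as 248.05 x 138.8 mm, which matches. Next I refine the poses and check them against the scene camera.

```bash
cat >> h.py <<'E'
def rect(pts): return cv2.minAreaRect(pts[:,:2].astype(np.float32))
def sel(W,c,r,lo,hi):
    return W[(np.hypot(W[...,0]-c[0],W[...,1]-c[1])<r)&(W[...,2]>lo)&(W[...,2]<hi)]
def toolR():
    from scipy.spatial.transform import Rotation as Ro
    s=manip.read_state(); return s, Ro.from_euler('xyz',s['eef_rot']).as_matrix()
E
python3 - <<'E'
from h import *
for n in('top','scene'):
    W=cloud(n,np.load(n+'0.npy')); print(n)
    q=sel(W,(479,324),55,11,20); print('tile',len(q),rect(q))
    q=sel(W,(527,39),170,11.5,17); print('ledge',len(q),rect(q))
    for c in((495,115),(475,-45)):
        q=sel(W,c,60,20,28); print(' fixed',len(q),rect(q))
    q=sel(W,(488,-324),65,44,49.5); print('corkrim',len(q))
    q=sel(W,(488,-324),70,47,54); print('ringtop',len(q),cv2.minEnclosingCircle(q[:,:2].astype(np.float32)))
    q=sel(W,(488,-324),50,138,150); print('ptop',len(q),q.mean(0) if len(q) else '',cv2.minEnclosingCircle(q[:,:2].astype(np.float32)) if len(q) else '')
    q=sel(W,(488,-324),25,60,138); print('handle',len(q),q.min(0),q.max(0))
s,R=toolR(); print(R.round(3))
E
```

```text
top
tile 299 ((479.188720703125, 325.6494140625), (55.936195373535156, 67.09455871582031), 17.524324417114258)
ledge 1118 ((526.689208984375, 38.825164794921875), (248.05096435546875, 138.2059326171875), 81.0531005859375)
 fixed 278 ((507.0889892578125, 121.88977813720703), (82.0494155883789, 61.33358383178711), 79.28153991699219)
 fixed 285 ((486.89501953125, -35.96952819824219), (65.30120849609375, 60.78948974609375), 80.62245178222656)
corkrim 212
ringtop 395 ((489.96630859375, -327.97076416015625), 49.934444427490234)
ptop 59 [ 489.6443324  -327.36573726  144.513099  ] ((489.8868103027344, -327.9642333984375), 12.854965209960938)
handle 59 [ 473.89036222 -330.99090051   60.26256952] [ 509.9190493  -301.11737887  137.75833234]
scene
tile 210 ((479.2138671875, 325.20166015625), (56.40093994140625, 70.98700714111328), 16.68815040588379)
ledge 1582 ((526.3346557617188, 38.69280242919922), (250.13189697265625, 142.9453125), 81.18682861328125)
 fixed 276 ((509.6103210449219, 121.52534484863281), (67.64327239990234, 58.90852355957031), 81.82925415039062)
 fixed 330 ((485.25775146484375, -36.689064025878906), (66.2425308227539, 58.08623504638672), 82.74134826660156)
corkrim 182
ringtop 518 ((492.0835876464844, -328.3725280761719), 50.52080154418945)
ptop 98 [ 493.86845567 -329.68440546  143.90155843] ((490.96392822265625, -328.8823547363281), 13.151423454284668)
handle 298 [ 488.09748334 -341.62292509   60.17199901] [ 506.04863943 -316.38560256  137.87664298]
[[-0.     0.936  0.351]
 [ 0.001  0.351 -0.936]
 [-1.     0.    -0.001]]
```

Both cameras agree to about 1 mm. The ledge centre is (526.8, 38.8) with yaw -8.9°, so bed1 is at (497, 43.5). The spare tile is at (479, 325.5) with its 56 mm side at +17.2°. The ring and probe are at (490.5, -328). Moving now.

>>> jog_arm:
  moves:
    - [[16,47,0,0,0,8.5],[16,47,0,0,0,8.5],[16,47,0,0,0,8.5],[16,47,0,0,0,8.5],[16,47,0,0,0,8.5]]
  gripper: 1

```text
clock: 0.6
eef_pos: [270.8, -278.0, 220.4]
eef_rot: [2.92, 1.565, 2.458]
wrist_force: [0.6, 0.3, 1.1]
finger_gap: 94.0
```

>>> jog_arm:
  moves:
    - [[16,47,0,0,0,8.5],[16,47,0,0,0,8.5],[16,47,0,0,0,8.5],[16,47,0,0,0,8.5],[16,47,0,0,0,8.5]]

```text
clock: 1.1
eef_pos: [348.3, -40.2, 220.4]
eef_rot: [2.994, 1.567, -3.001]
wrist_force: [0.7, -0.5, -0.4]
finger_gap: 94.3
```

>>> jog_arm:
  moves:
    - [[16,47,0,0,0,0],[16,47,0,0,0,0],[16,47,0,0,0,0],[16,47,0,0,0,0],[16,47,0,0,0,0]]

```text
clock: 1.6
eef_pos: [425.7, 197.8, 220.6]
eef_rot: [-3.089, 1.568, -2.792]
wrist_force: [0.9, -0.7, -0.4]
finger_gap: 93.7
```

>>> jog_arm:
  moves:
    - [[18,43,-20,0,0,0],[18,43,-30,0,0,0],[18,42,-40,0,0,0],[0,0,0,0,0,0]]

```text
clock: 2.0
eef_pos: [473.2, 318.2, 137.9]
eef_rot: [-2.982, 1.567, -2.68]
wrist_force: [-0.4, -0.7, -0.2]
finger_gap: 94.0
```

```bash
cat >> h.py <<'E'
def report():
    s,R=toolR(); j=R[:,2]
    print(s['clock'],s['eef_pos'].round(1),'jaw',np.degrees(np.arctan2(j[1],j[0])).round(2),'xax',R[:,0].round(4),'j',s['joints'].round(2),'F',np.round(s['wrist_force'],1),s['finger_gap'])
E
python3 -c "
from h import *
report()"
```

```text
2.0 [473.2 318.2 137.9] jaw 17.28 xax [-0.0036 -0.0018 -1.    ] j [0.53 0.43 1.55 0.   1.16 0.23] F [-0.4 -0.7 -0.2] 93.99189415258162
```

>>> jog_arm:
  moves:
    - [[6,7,-35,0,0,0],[0,0,-35,0,0,0],[0,0,-25,0,0,0],[0,0,-8,0,0,0],[0,0,0,0,0,0]]

```text
clock: 2.5
eef_pos: [479.2, 325.0, 32.7]
eef_rot: [-2.937, 1.567, -2.634]
wrist_force: [-0.6, 0.0, -0.6]
finger_gap: 93.9
```

```bash
python3 - <<'E'
from h import *
report()
im,D=manip.camera('scene'); u,v=map(int,proj('scene',(479,325,20)))
cv2.imwrite('pics/g1.png',cv2.resize(im[v-70:v+50,u-80:u+80],None,fx=4,fy=4,interpolation=cv2.INTER_CUBIC))
W=cloud('scene',D); q=sel(W,(479,325),40,13,18); print(len(q),q.mean(0))
E
```

```text
2.5 [479.2 325.   32.7] jaw 17.34 xax [-0.0032 -0.0018 -1.    ] j [0.53 0.59 1.59 0.   0.96 0.23] F [-0.6  0.  -0.6] 93.8645698234917
164 [480.93804413 322.56873112  15.78424931]
```

View pics/g1.png

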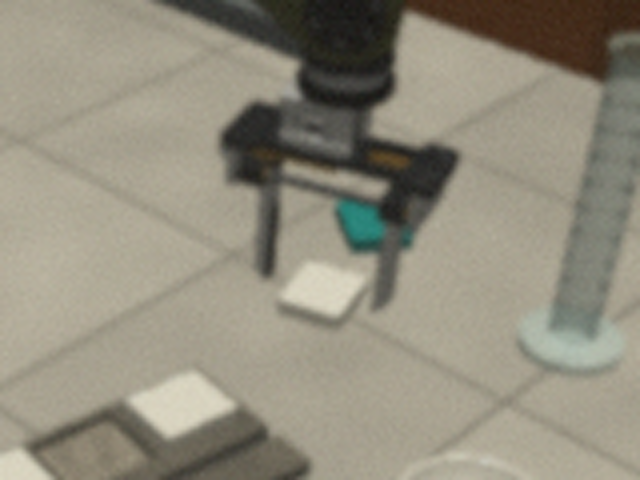

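The open fingers, at (268,270) and (382,305), straddle the tile at (322,290). I lower the last 5.5 mm and close.

>>> jog_arm:
  moves:
    - [[0,0,-6,0,0,0],[0,0,0,0,0,0]]

```text
clock: 2.75
eef_pos: [480.6, 325.5, 29.9]
eef_rot: [0.302, 1.57, 0.605]
wrist_force: [-0.1, -0.5, -0.2]
finger_gap: 93.8
```

>>> jog_arm:
  moves:
    - [[0,0,0,0,0,0],[0,0,0,0,0,0],[0,0,0,0,0,0],[0,0,0,0,0,0],[0,0,0,0,0,0]]
  gripper: -1
  squeeze: 20

```text
clock: 3.25
eef_pos: [481.6, 326.0, 32.4]
eef_rot: [0.245, 1.566, 0.547]
wrist_force: [-1.1, -0.5, 0.0]
finger_gap: 57.7
```

>>> jog_arm:
  moves:
    - [[0,0,0,0,0,0],[0,0,-6,0,0,0],[0,0,0,0,0,0]]
  gripper: 0.5

```text
clock: 3.55
eef_pos: [481.5, 326.0, 25.8]
eef_rot: [0.249, 1.566, 0.551]
wrist_force: [-0.3, 0.7, -0.3]
finger_gap: 70.5
```

```bash
python3 - <<'E'
from h import *
report()
for i in range(3): manip.camera('top'); report()
E
```

```text
3.55 [481.5 326.   25.8] jaw 17.32 xax [ 0.0041  0.0025 -1.    ] j [0.53 0.6  1.59 0.   0.94 0.23] F [-0.3  0.7 -0.3] 70.49874472462255
3.6 [481.7 326.2  26.3] jaw 17.32 xax [ 0.0047  0.0028 -1.    ] j [0.53 0.6  1.59 0.   0.94 0.23] F [ 0.1 -1.3  0.4] 70.1936839208295
3.65 [481.8 326.2  26.5] jaw 17.33 xax [ 0.005  0.003 -1.   ] j [0.53 0.6  1.59 0.   0.94 0.23] F [-1.1 -0.4 -0.1] 70.54319543632963
3.7 [481.9 326.3  26.7] jaw 17.32 xax [ 0.0052  0.0031 -1.    ] j [0.53 0.6  1.59 0.   0.94 0.23] F [0.3 0.  0. ] 70.42240785011109
```

>>> jog_arm:
  moves:
    - [[-1,0,-1,0,0,0],[0,0,0,0,0,0],[0,0,0,0,0,0],[0,0,0,0,0,0]]
  gripper: -1
  squeeze: 25

```text
clock: 4.1
eef_pos: [480.9, 326.3, 25.7]
eef_rot: [0.236, 1.564, 0.539]
wrist_force: [-0.3, 0.2, -0.4]
finger_gap: 55.8
```

```bash
python3 -c "
from h import *
report()"
```

```text
4.1 [480.9 326.3  25.7] jaw 17.32 xax [ 0.0055  0.0033 -1.    ] j [0.53 0.6  1.6  0.   0.94 0.23] F [-0.3  0.2 -0.4] 55.76910046682452
```

>>> jog_arm:
  moves:
    - [[0,0,20,0,0,0],[0,-10,40,0,0,0],[2,-40,20,0,0,-6.5],[3,-48,0,0,0,-6.5],[4,-48,0,0,0,-6.6]]

```text
clock: 4.6
eef_pos: [488.0, 179.8, 107.2]
eef_rot: [0.477, 1.566, 0.435]
wrist_force: [0.4, -0.0, -1.5]
finger_gap: 55.5
```

>>> jog_arm:
  moves:
    - [[4,-48,0,0,0,-6.6],[2,-48,0,0,0,0],[1,-38,0,0,0,0],[0,0,0,0,0,0],[0,0,0,0,0,0]]

```text
clock: 5.1
eef_pos: [494.1, 35.9, 107.8]
eef_rot: [0.376, 1.565, 0.204]
wrist_force: [0.8, -0.3, -0.8]
finger_gap: 55.9
```

```bash
python3 - <<'E'
from h import *
im,D=manip.camera('scene');report()
u,v=map(int,proj('scene',(497,43,80)))
cv2.imwrite('pics/g2.png',cv2.resize(im[v-70:v+70,u-90:u+90],None,fx=4,fy=4,interpolation=cv2.INTER_CUBIC))
E
```

```text
5.15 [494.1  36.2 107.8] jaw -9.84 xax [ 0.0053  0.001  -1.    ] j [-0.    0.31  1.8   0.    1.02  0.17] F [ 0.4 -0.7 -2.9] 56.06387055926251
```

View pics/g2.png

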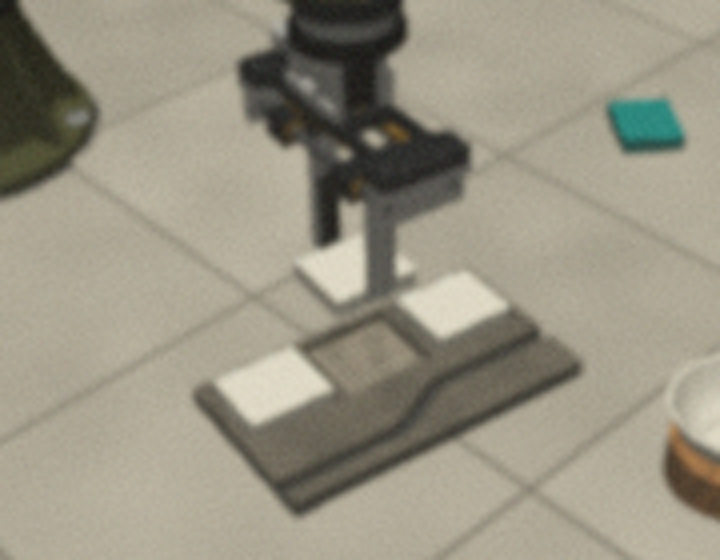

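The tile is held level at (355,270), above the empty bed at (370,355). I correct the offset, go lower, then measure the tile against the bed.

>>> jog_arm:
  moves:
    - [[3,7,-20,0,0,0.9],[0,0,-20,0,0,0],[0,0,-10,0,0,0],[0,0,0,0,0,0]]

```text
clock: 5.55
eef_pos: [497.3, 47.6, 56.7]
eef_rot: [0.371, 1.564, 0.221]
wrist_force: [-0.4, 0.7, -1.5]
finger_gap: 55.7
```

```bash
python3 - <<'E'
from h import *
im,D=manip.camera('scene');report()
s,R=toolR(); e=s['eef_pos']
W=cloud('scene',D); zt=e[2]-25.7+16
q=sel(W,e,50,zt-4,zt+4); print(zt,len(q),q.mean(0))
a=np.radians(-8.9); l=(q[:,:2]-[497.1,43.5])@np.array([[np.cos(a),-np.sin(a)],[np.sin(a),np.cos(a)]])
print(rect(q)); print('ledge-frame extents',np.percentile(l,[0,2,5,95,98,100],axis=0).round(1).tolist(),np.median(q[:,2]))
k=(im.max(-1)>150); u,v=proj('scene',(e[0],e[1],zt)); print(u,v)
cv2.imwrite('pics/g3.png',cv2.resize(im[int(v)-50:int(v)+60,int(u)-70:int(u)+70],None,fx=5,fy=5,interpolation=cv2.INTER_CUBIC))
E
```

```text
5.6 [497.7  47.6  57.4] jaw -8.61 xax [ 0.0073  0.0015 -1.    ] j [0.02 0.4  1.82 0.   0.91 0.17] F [ 0.2 -0.1 -1.8] 55.80409152398535
47.69144240560182 227 [497.15452495  38.53894563  47.23068551]
((499.6565246582031, 46.227481842041016), (66.9960708618164, 79.55027770996094), 84.7367935180664)
ledge-frame extents [[-37.2, -30.0], [-29.4, -29.0], [-27.5, -28.2], [30.4, 29.5], [39.8, 33.3], [41.8, 37.6]] 47.256196624325746
324.9961587800983 195.55140829592008
```

>>> jog_arm:
  moves:
    - [[-0.6,-4,0,0,0,-0.3],[0,0,-10,0,0,0],[0,0,-5,0,0,0],[0,0,0,0,0,0]]

```text
clock: 6.0
eef_pos: [498.0, 43.7, 43.3]
eef_rot: [0.298, 1.56, 0.142]
wrist_force: [-0.0, 0.3, -1.7]
finger_gap: 55.3
```

>>> jog_arm:
  moves:
    - [[-1,0,-3,0,0.4,0],[0,0,-3,0,0,0],[0,0,0,0,0,0]]

```text
clock: 6.3
eef_pos: [497.1, 43.6, 36.9]
eef_rot: [0.612, 1.567, 0.456]
wrist_force: [-0.1, -0.6, -1.4]
finger_gap: 55.7
```

```bash
python3 -c "
from h import *
report()"
```

```text
6.3 [497.1  43.6  36.9] jaw -8.92 xax [ 0.0031  0.0015 -1.    ] j [0.01 0.43 1.83 0.   0.87 0.17] F [-0.1 -0.6 -1.4] 55.714922350725466
```

>>> jog_arm:
  moves:
    - [[0,0,-2.5,0,-0.2,0],[0,0,0,0,0,0]]

```text
clock: 6.5
eef_pos: [497.1, 43.6, 34.2]
eef_rot: [0.375, 1.564, 0.219]
wrist_force: [0.4, -0.3, -1.4]
finger_gap: 55.8
```

>>> jog_arm:
  moves:
    - [[0,0,0,0,0,0],[0,0,0,0,0,0],[0,0,0,0,0,0],[0,0,0,0,0,0]]
  gripper: 0.6

```text
clock: 6.9
eef_pos: [497.7, 43.6, 35.0]
eef_rot: [0.336, 1.562, 0.18]
wrist_force: [0.9, -0.3, 0.5]
finger_gap: 75.1
```

>>> jog_arm:
  moves:
    - [[0,0,20,0,0,0],[0,0,50,0,0,0],[0,0,50,0,0,0],[0,-47,40,0,0,0],[0,-48,20,0,0,0]]

```text
clock: 7.4
eef_pos: [495.0, -38.9, 209.9]
eef_rot: [0.556, 1.568, 0.407]
wrist_force: [1.3, -0.0, -0.3]
finger_gap: 75.3
```

>>> jog_arm:
  moves:
    - [[0,-48,0,0,0,0],[0,-48,0,0,0,0],[0,-48,0,0,0,0],[0,-48,0,0,0,0],[0,0,0,0,0,0]]

```text
clock: 7.9
eef_pos: [494.3, -242.4, 215.3]
eef_rot: [-0.038, 1.558, -0.189]
wrist_force: [0.1, 0.5, -1.2]
finger_gap: 75.0
```

```bash
python3 - <<'E'
from h import *
report()
im,D=manip.camera('scene'); W=cloud('scene',D)
q=sel(W,(498,43.5),60,20,28); 
a=np.radians(-8.9); l=(q[:,:2]-[497.1,43.5])@np.array([[np.cos(a),-np.sin(a)],[np.sin(a),np.cos(a)]])
k=q[(abs(l[:,1])<38)]; print(len(k),rect(k),np.median(k[:,2]))
cv2.imwrite('pics/g4.png',im)
im,D=manip.camera('top'); W=cloud('top',D); q=sel(W,(498,43.5),60,20,28); 
l=(q[:,:2]-[497.1,43.5])@np.array([[np.cos(a),-np.sin(a)],[np.sin(a),np.cos(a)]])
k=q[(abs(l[:,1])<38)]; print(len(k),len(k) and (rect(k),np.median(k[:,2])))
E
```

```text
7.9 [ 494.3 -242.4  215.3] jaw -8.66 xax [ 0.0122 -0.0023 -0.9999] j [-0.52  0.3   1.54  0.    1.29 -0.37] F [ 0.1  0.5 -1.2] 74.95396996080152
302 ((498.63836669921875, 42.97788619995117), (65.92816925048828, 58.328834533691406), 80.04838562011719) 24.036402608171343
280 (((503.3927001953125, 40.806602478027344), (70.06645965576172, 78.80224609375), 81.13713073730469), np.float64(24.04385668931073))
```

View pics/g4.png

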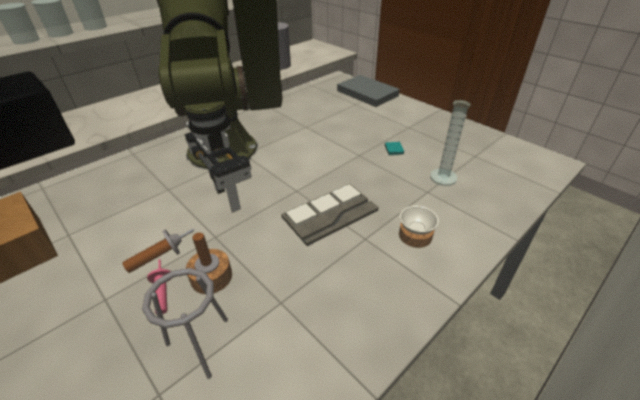

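The tile is in the bed with its top at z = 24.0, so it lies flat. All three tiles are visible at (300–347, 195–213). The loose big brown and pink look-alikes have toppled at (150,255) and (160,285), well away from my path. The probe still stands in its ring at (205,255). I recheck the ring and probe.

```bash
python3 - <<'E'
from h import *
for n in('top','scene'):
    im,D=manip.camera(n); W=cloud(n,D); print(n)
    q=sel(W,(490,-328),70,47.5,54); print('ringtop',len(q),cv2.minEnclosingCircle(q[:,:2].astype(np.float32)))
    q=sel(W,(490,-328),50,139,150); print('ptop',len(q),len(q) and (q.mean(0),cv2.minEnclosingCircle(q[:,:2].astype(np.float32))))
    # other tall stuff near
    q=W[(W[...,0]>250)&(W[...,0]<720)&(W[...,1]<-220)&(W[...,1]>-620)&(W[...,2]>15)&(W[...,2]<195)]
    for lo,hi in((15,45),(155,195)):
        k=q[(q[:,2]>lo)&(q[:,2]<hi)]; print(lo,hi,len(k),k.min(0).round(),k.max(0).round()) if len(k) else 0
report()
E
```

```text
top
ringtop 32 ((467.5653991699219, -352.2513427734375), 17.014245986938477)
ptop 0 0
15 45 413 [ 318. -482.   15.] [ 697. -350.   45.]
155 195 487 [ 575. -494.  159.] [ 693. -375.  188.]
scene
ringtop 506 ((491.8580322265625, -329.64208984375), 50.698997497558594)
ptop 91 (array([ 493.77327382, -329.61345906,  144.60578182]), ((492.6415100097656, -329.0257873535156), 12.46446418762207))
15 45 1419 [ 317. -486.   15.] [ 706. -283.   45.]
155 195 1463 [ 575. -494.  155.] [ 694. -376.  184.]
8.1 [ 495.2 -236.9  215.6] jaw -8.36 xax [ 0.0122 -0.0013 -0.9999] j [-0.52  0.3   1.54  0.01  1.29 -0.37] F [ 0.4 -0.1 -0.3] 75.21847804919993
```

>>> jog_arm:
  moves:
    - [[-3,-46,0,0,0.7,0],[-2,-42,0,0,0,0],[0,0,0,0,0,0],[0,0,0,0,0,0]]

```text
clock: 8.5
eef_pos: [492.1, -321.3, 216.5]
eef_rot: [-1.029, 1.569, -1.165]
wrist_force: [0.3, 0.1, -0.5]
finger_gap: 75.3
```

```bash
python3 -c "
from h import *
report()"
```

```text
8.5 [ 492.1 -321.3  216.5] jaw -7.83 xax [ 5.0e-04 -1.2e-03 -1.0e+00] j [-0.64  0.39  1.42 -0.    1.33 -0.5 ] F [ 0.3  0.1 -0.5] 75.27082436356527
```

>>> jog_arm:
  moves:
    - [[-1,-7,-30,0,0,0],[0,0,-35,0,0,0],[0,0,-25,0,0,0],[0,0,-6,0,0,0],[0,0,0,0,0,0]]

```text
clock: 9.0
eef_pos: [493.9, -320.4, 120.3]
eef_rot: [-0.5, 1.566, -0.628]
wrist_force: [-0.8, -0.1, 0.0]
finger_gap: 75.0
```

```bash
python3 -c "
from h import *
report()"
```

```text
9.0 [ 493.9 -320.4  120.3] jaw -7.32 xax [ 0.0039 -0.0029 -1.    ] j [-0.64  0.48  1.52  0.    1.13 -0.51] F [-0.8 -0.1  0. ] 75.04286769192055
```

>>> jog_arm:
  moves:
    - [[-3,-8,0,0,0.2,0],[0,0,0,0,0,0]]

```text
clock: 9.2
eef_pos: [491.9, -328.2, 122.9]
eef_rot: [-0.96, 1.566, -1.086]
wrist_force: [-0.1, -0.0, -0.3]
finger_gap: 75.1
```

```bash
python3 -c "
from h import *
report()"
```

```text
9.2 [ 491.9 -328.2  122.9] jaw -7.2 xax [ 0.0024 -0.0046 -1.    ] j [-0.65  0.49  1.51 -0.    1.14 -0.52] F [-0.1 -0.  -0.3] 75.12572530767962
```

>>> jog_arm:
  moves:
    - [[-0.5,-0.3,-3,0.25,0.1,0],[0,0,0,0,0,0],[0,0,0,0,0,0],[0,0,0,0,0,0],[0,0,0,0,0,0]]
  gripper: -1
  squeeze: 35

```text
clock: 9.7
eef_pos: [492.0, -329.4, 122.3]
eef_rot: [-0.402, 1.566, -0.529]
wrist_force: [0.5, -0.2, 0.8]
finger_gap: 38.8
```

>>> jog_arm:
  moves:
    - [[0,0,0,0,0,0],[0,0,0,0,0,0]]

```text
clock: 9.9
eef_pos: [491.9, -329.3, 122.3]
eef_rot: [-0.409, 1.567, -0.535]
wrist_force: [0.2, -0.4, -1.8]
finger_gap: 25.8
```

```bash
python3 -c "
from h import *
report()"
```

```text
9.9 [ 491.9 -329.3  122.3] jaw -7.24 xax [ 0.0036 -0.0021 -1.    ] j [-0.65  0.49  1.51  0.    1.14 -0.53] F [ 0.2 -0.4 -1.8] 25.776276173475303
```

>>> jog_arm:
  moves:
    - [[0,0,10,0,0,0],[0,0,20,0,0,0],[0,0,30,0,0,0],[2,20,30,0,0,0],[6,40,0,0,0,0]]

```text
clock: 10.4
eef_pos: [498.6, -270.5, 216.6]
eef_rot: [-0.262, 1.569, -0.393]
wrist_force: [1.1, 0.7, -1.9]
finger_gap: 25.4
```

>>> jog_arm:
  moves:
    - [[8,45,0,0,0,0],[8,45,0,0,0,0],[8,45,0,0,0,0],[8,45,0,0,0,0],[8,45,0,0,0,0]]

```text
clock: 10.9
eef_pos: [538.5, -38.3, 221.7]
eef_rot: [-0.201, 1.563, -0.335]
wrist_force: [0.2, 1.0, -0.9]
finger_gap: 25.8
```

>>> jog_arm:
  moves:
    - [[8,45,0,0,0,0],[8,45,0,0,0,0],[8,45,0,0,0,0],[4,20,0,0,0,0],[0,0,0,0,0,0]]

```text
clock: 11.4
eef_pos: [566.3, 128.7, 225.5]
eef_rot: [-0.025, 1.561, -0.154]
wrist_force: [0.2, -0.5, -1.1]
finger_gap: 25.6
```

```bash
python3 -c "
from h import *
report()"
```

```text
11.4 [566.3 128.7 225.5] jaw -7.4 xax [ 0.0101 -0.0016 -0.9999] j [ 0.16  0.36  1.44 -0.    1.33  0.29] F [ 0.2 -0.5 -1.1] 25.617681158938037
```

>>> jog_arm:
  moves:
    - [[3,12,-20,0,0.5,0],[0,0,-25,0,0,0],[0,0,-18,0,0,0],[0,0,0,0,0,0],[0,0,0,0,0,0]]

```text
clock: 11.9
eef_pos: [569.6, 138.6, 164.1]
eef_rot: [-0.238, 1.566, -0.368]
wrist_force: [0.3, -0.2, 0.2]
finger_gap: 26.0
```

```bash
cat >> h.py <<'E'
def ledge(x,y,a=np.radians(-8.9),o=(537.6,37.1)):
    return np.array([o[0]+np.cos(a)*x-np.sin(a)*y, o[1]+np.sin(a)*x+np.cos(a)*y])
def toledge(p,a=np.radians(-8.9),o=(537.6,37.1)):
    d=np.array(p[:2])-o; return np.array([np.cos(a)*d[0]+np.sin(a)*d[1], -np.sin(a)*d[0]+np.cos(a)*d[1]])
E
python3 - <<'E'
from h import *
im,D=manip.camera('scene'); report(); s,R=toolR(); e=s['eef_pos']; tz=e[2]-117.3
W=cloud('scene',D)
q=sel(W,e,40,tz+46,tz+54); c=cv2.minEnclosingCircle(q[:,:2].astype(np.float32)); print('collar',len(q),c,'minus tcp',np.array(c[0])-e[:2], np.median(q[:,2])-tz)
q=sel(W,e,15,tz+5,tz+27); print('rod pts',len(q), q.mean(0)-np.r_[e[:2],tz] if len(q) else '')
v,u=np.where((W[...,2]>tz+3)&(W[...,2]<tz+27)&(np.hypot(W[...,0]-e[0],W[...,1]-e[1])<15))
if len(v): print('rodpix',[(int(y),u[v==y].min(),u[v==y].max()) for y in np.unique(v)])
print([np.round(proj('scene',(*e[:2],tz+h)),1) for h in(0,15,30,45)])
pu,pv=map(int,proj('scene',(*e[:2],tz+15)))
cv2.imwrite('pics/p1.png',cv2.resize(im[pv-60:pv+50,pu-70:pu+70],None,fx=5,fy=5,interpolation=cv2.INTER_CUBIC)); print(pu-70,pv-60)
print('seam0',ledge(16,108),'tcp in ledge',toledge(e))
E
```

```text
11.95 [569.6 138.5 164.2] jaw -7.44 xax [ 0.0042 -0.0016 -1.    ] j [ 0.18  0.43  1.49 -0.    1.22  0.31] F [ 0.3 -0.8 -0.5] 25.485826056201045
collar 144 ((571.948974609375, 138.58798217773438), 28.981887817382812) minus tcp [2.38244106 0.06612938] 51.06779394755688
rod pts 12 [ 2.62469511 -1.17991867 15.99994584]
rodpix [(187, np.int64(365), np.int64(366)), (188, np.int64(365), np.int64(366)), (189, np.int64(365), np.int64(366)), (190, np.int64(365), np.int64(366)), (191, np.int64(365), np.int64(366)), (192, np.int64(365), np.int64(366)), (193, np.int64(366), np.int64(366))]
[array([364.8, 193.2]), array([365.1, 189.2]), array([365.4, 185.1]), array([365.7, 180.9])]
295 129
seam0 [570.11607957 141.32429932] tcp in ledge [ 15.89063817 105.14627483]
```

View pics/p1.png

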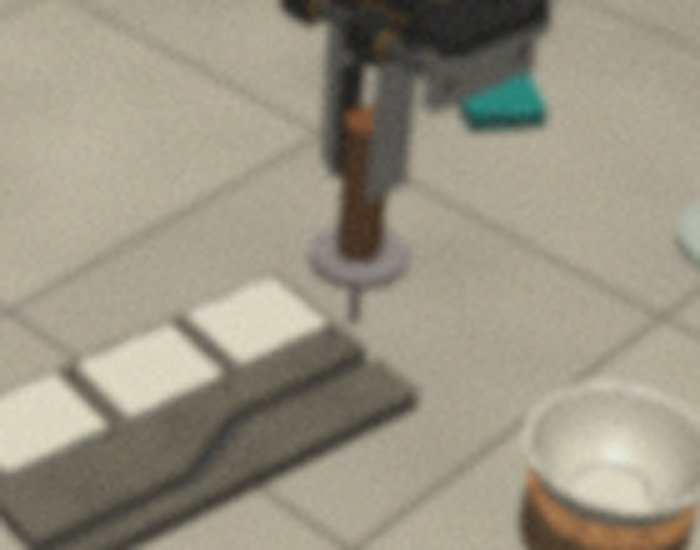

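The probe hangs upright with its tip at crop (353,320), above the left end of the joint at (365,355). From the rod pixels the tip is offset from the TCP by about (+1.0, +0.7) mm. I shift by that and descend in stages.

>>> jog_arm:
  moves:
    - [[-0.6,1.5,-10,0,0,0],[0,0,-13,0,0,0],[0,0,-3,0,0,0],[0,0,0,0,0,0]]

```text
clock: 12.35
eef_pos: [569.6, 139.6, 138.3]
eef_rot: [-0.021, 1.563, -0.152]
wrist_force: [0.6, -0.7, -0.9]
finger_gap: 25.7
```

```bash
python3 - <<'E'
from h import *
report(); s,R=toolR(); print(toledge(s['eef_pos']))
im,D=manip.camera('scene'); W=cloud('scene',D)
# groove line check: lowest-height points in coping at left straight
q=sel(W,ledge(20,66),60,-2,30); L=np.array([toledge(p) for p in q])
m=(abs(L[:,1]-70)<25)&(L[:,0]>-2)&(L[:,0]<50)&(q[:,2]<11); print('low pts',m.sum(),L[m].mean(0),np.percentile(L[m][:,0],[5,50,95]),q[m][:,2].mean())
E
```

```text
12.35 [569.6 139.6 138.3] jaw -7.48 xax [ 0.0072 -0.0011 -1.    ] j [ 0.18  0.46  1.51 -0.    1.16  0.31] F [ 0.6 -0.7 -0.9] 25.668220806138194
[ 15.74066915 106.16432501]
low pts 42 [ 9.994324   69.13395221] [ 7.33020093  9.99217124 12.35484157] 6.615727608520014
```

>>> jog_arm:
  moves:
    - [[-0.6,0,-5,0,0.25,0],[0,0,-5,0,0,0],[0,0,-2,0,0,0],[0,0,0,0,0,0]]

```text
clock: 12.8
eef_pos: [569.2, 139.7, 125.8]
eef_rot: [-0.165, 1.567, -0.296]
wrist_force: [0.9, 0.4, -1.3]
finger_gap: 25.4
```

```bash
python3 - <<'E'
from h import *
report(); s,R=toolR(); print(toledge(s['eef_pos']))
E
```

```text
12.8 [569.2 139.7 125.8] jaw -7.47 xax [ 0.0032 -0.001  -1.    ] j [ 0.18  0.47  1.52 -0.    1.14  0.31] F [ 0.9  0.4 -1.3] 25.42580629558955
[ 15.31007257 106.21082995]
```

The tip is at z ≈ 8.5 mm, below the 14 mm coping, with no force, so it is in the joint. I lower it slightly and start the pass.

>>> jog_arm:
  moves:
    - [[0,0,-2,0,0,0],[0,0,0,0,0,0],[-0.5,-3,0,0,0,0],[-0.8,-4.5,0,0,0,0],[-0.8,-4.5,0,0,0,0]]

```text
clock: 13.3
eef_pos: [567.1, 127.2, 124.0]
eef_rot: [-0.099, 1.567, -0.229]
wrist_force: [-0.1, 0.2, -1.7]
finger_gap: 25.5
```

```bash
cat > r.py <<'E'
from h import *
report(); s,R=toolR(); e=s['eef_pos']; o=117.3*R[:,0]-117.3*np.array([.0036,-.0021,-1])
t=e+o+[1.0,.7,-117.3]; print('tip in ledge',toledge(t).round(2),'z',t[2].round(1),'moment',np.round(s['moment'],2))
E
python3 r.py
```

```text
13.3 [567.1 127.2 124. ] jaw -7.43 xax [ 3.8e-03 -9.0e-04 -1.0e+00] j [ 0.16  0.46  1.54 -0.    1.13  0.29] F [-0.1  0.2 -1.7] 25.5103334517065
tip in ledge [16.04 94.59] z 6.7 moment [-0.08 -0.06 -0.03]
```

>>> jog_arm:
  moves:
    - [[-0.8,-5,0,0,0,0],[-0.8,-5,0,0,0,0],[-0.8,-5,0,0,0,0],[-0.8,-5,0,0,0,0],[-0.8,-5,0,0,0,0]]

```text
clock: 13.8
eef_pos: [562.7, 99.5, 124.3]
eef_rot: [-0.079, 1.566, -0.209]
wrist_force: [-0.5, -0.3, -1.8]
finger_gap: 25.4
```

```bash
python3 r.py
```

```text
13.8 [562.7  99.5 124.3] jaw -7.47 xax [ 4.2e-03 -9.0e-04 -1.0e+00] j [ 0.11  0.44  1.57 -0.    1.12  0.24] F [-0.5 -0.3 -1.8] 25.410239803018484
tip in ledge [16.12 66.5 ] z 7.0 moment [-0.04 -0.03  0.02]
```

>>> jog_arm:
  moves:
    - [[-0.8,-5,-0.5,0,0,0],[-0.8,-5,0,0,0,0],[-0.8,-5,0,0,0,0],[-0.8,-5,0,0,0,0],[-0.8,-5,0,0,0,0]]

```text
clock: 14.3
eef_pos: [558.3, 72.1, 123.7]
eef_rot: [-0.08, 1.566, -0.21]
wrist_force: [-0.3, -0.7, -1.3]
finger_gap: 25.7
```

```bash
python3 r.py
```

```text
14.3 [558.3  72.1 123.7] jaw -7.48 xax [ 4.2e-03 -9.0e-04 -1.0e+00] j [ 0.06  0.43  1.59 -0.    1.12  0.2 ] F [-0.3 -0.7 -1.3] 25.69808728012108
tip in ledge [16.01 38.82] z 6.4 moment [ 0.02 -0.16  0.08]
```

>>> jog_arm:
  moves:
    - [[-0.8,-5,0,0,0,0],[-0.6,-4,0,0,0,0],[-0.4,-3,0,0,0,0],[0,0,0,0,0,0]]

```text
clock: 14.7
eef_pos: [556.3, 58.4, 123.7]
eef_rot: [-0.081, 1.566, -0.212]
wrist_force: [-0.3, -0.3, -0.9]
finger_gap: 25.7
```

```bash
python3 r.py
```

```text
14.7 [556.3  58.4 123.7] jaw -7.51 xax [ 4.3e-03 -9.0e-04 -1.0e+00] j [ 0.04  0.42  1.61 -0.    1.11  0.17] F [-0.3 -0.3 -0.9] 25.722022886620135
tip in ledge [16.14 24.95] z 6.4 moment [-0.02 -0.06 -0.03]
```

>>> jog_arm:
  moves:
    - [[0.6,-3,0,0,0,0],[1.4,-4.5,0,0,0,0],[1.5,-4.8,0,0,0,0],[1.5,-4.8,0,0,0,0]]

```text
clock: 15.1
eef_pos: [561.7, 40.7, 123.8]
eef_rot: [-0.066, 1.566, -0.196]
wrist_force: [0.1, -0.6, -1.6]
finger_gap: 25.6
```

```bash
python3 r.py
```

```text
15.1 [561.7  40.7 123.8] jaw -7.45 xax [ 4.4e-03 -9.0e-04 -1.0e+00] j [ 0.01  0.43  1.59 -0.    1.12  0.14] F [ 0.1 -0.6 -1.6] 25.585266566360257
tip in ledge [24.21  8.26] z 6.5 moment [-0.05 -0.07  0.01]
```

>>> jog_arm:
  moves:
    - [[1.2,-4.8,0,0,0,0],[1.4,-4.8,0,0,0,0],[1.4,-4.8,0,0,0,0],[1.4,-4.8,0,0,0,0],[1.4,-4.8,0,0,0,0]]

```text
clock: 15.6
eef_pos: [569.2, 14.2, 123.7]
eef_rot: [-0.069, 1.566, -0.2]
wrist_force: [-0.4, 0.0, -1.1]
finger_gap: 25.6
```

```bash
python3 r.py
```

```text
15.6 [569.2  14.2 123.7] jaw -7.47 xax [ 4.3e-03 -9.0e-04 -1.0e+00] j [-0.04  0.44  1.58 -0.    1.12  0.09] F [-0.4  0.  -1.1] 25.565428869686826
tip in ledge [ 35.7  -16.73] z 6.4 moment [-0.02 -0.06 -0.02]
```

>>> jog_arm:
  moves:
    - [[1.6,-4,0,0,0,0],[1.2,-2.8,0,0,0,0],[0,0,0,0,0,0]]

```text
clock: 15.9
eef_pos: [572.4, 6.1, 123.7]
eef_rot: [-0.084, 1.566, -0.215]
wrist_force: [0.1, -0.3, -1.6]
finger_gap: 25.7
```

```bash
python3 r.py
```

```text
15.9 [572.4   6.1 123.7] jaw -7.51 xax [ 4.2e-03 -9.0e-04 -1.0e+00] j [-0.05  0.45  1.57 -0.    1.12  0.08] F [ 0.1 -0.3 -1.6] 25.67894035132812
tip in ledge [ 40.1  -24.26] z 6.4 moment [-0.01 -0.02  0.02]
```

Now the right straight, from y = -24 to -108.

>>> jog_arm:
  moves:
    - [[-0.5,-3,0,0,0,0],[-0.8,-5,0,0,0,0],[-0.8,-5,0,0,0,0],[-0.8,-5,0,0,0,0],[-0.8,-5,0,0,0,0]]

```text
clock: 16.4
eef_pos: [568.3, -18.0, 123.7]
eef_rot: [-0.069, 1.567, -0.199]
wrist_force: [-0.5, 0.7, -1.2]
finger_gap: 25.5
```

```bash
python3 r.py
```

```text
16.4 [568.3 -18.  123.7] jaw -7.46 xax [ 4.2e-03 -8.0e-04 -1.0e+00] j [-0.1   0.44  1.58 -0.    1.12  0.03] F [-0.5  0.7 -1.2] 25.455959444702792
tip in ledge [ 39.76 -48.73] z 6.4 moment [-0.06 -0.09 -0.05]
```

>>> jog_arm:
  moves:
    - [[-0.7,-5,0,0,0,0],[-0.8,-5,0,0,0,0],[-0.8,-5,0,0,0,0],[-0.8,-5,0,0,0,0],[-0.7,-5,0,0,0,0]]

```text
clock: 16.9
eef_pos: [564.0, -45.6, 123.7]
eef_rot: [-0.078, 1.566, -0.208]
wrist_force: [-0.1, -0.5, -1.3]
finger_gap: 25.6
```

```bash
python3 r.py
```

```text
16.9 [564.  -45.6 123.7] jaw -7.48 xax [ 4.2e-03 -9.0e-04 -1.0e+00] j [-0.15  0.43  1.59 -0.    1.12 -0.01] F [-0.1 -0.5 -1.3] 25.57448515075458
tip in ledge [ 39.84 -76.59] z 6.4 moment [-0.02 -0.    0.05]
```

>>> jog_arm:
  moves:
    - [[-0.8,-5,0,0,0,0],[-0.8,-5,0,0,0,0],[-0.8,-5,0,0,0,0],[-0.8,-5,0,0,0,0],[-0.8,-5,0,0,0,0]]

```text
clock: 17.4
eef_pos: [559.7, -72.8, 123.7]
eef_rot: [-0.074, 1.566, -0.205]
wrist_force: [-0.5, -1.1, -2.0]
finger_gap: 25.8
```

>>> jog_arm:
  moves:
    - [[-0.5,-3,0,0,0,0],[0,0,0,0,0,0],[0,0,0,0,0,0]]

```text
clock: 17.7
eef_pos: [559.0, -76.8, 123.7]
eef_rot: [-0.074, 1.566, -0.206]
wrist_force: [1.3, 0.3, -1.4]
finger_gap: 25.5
```

```bash
python3 r.py; python3 - <<'E'
from h import *
im,D=manip.camera('scene'); u,v=map(int,proj('scene',(*ledge(40,-108),20)))
cv2.imwrite('pics/s1.png',cv2.resize(im[v-60:v+50,u-60:u+80],None,fx=5,fy=5,interpolation=cv2.INTER_CUBIC))
E
```

```text
17.7 [559.  -76.8 123.7] jaw -7.52 xax [ 4.3e-03 -9.0e-04 -1.0e+00] j [-0.2   0.43  1.59 -0.    1.12 -0.07] F [ 1.3  0.3 -1.4] 25.456587432998745
tip in ledge [  39.74 -108.21] z 6.4 moment [-0.02 -0.08 -0.03]
```

View pics/s1.png

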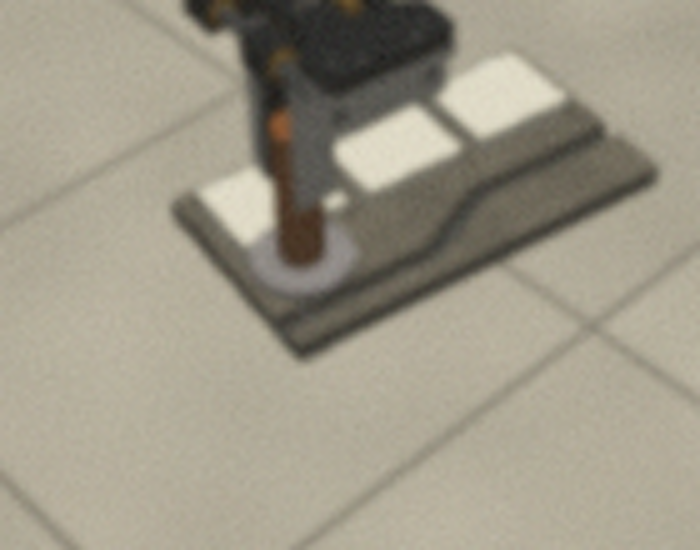

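The probe sits at the right end of the joint at crop (300,265), with the tip hidden in the groove. I lift out vertically and re-measure the now empty ring.

>>> jog_arm:
  moves:
    - [[0,0,10,0,0,0],[0,0,20,0,0,0],[0,0,30,0,0,0],[0,0,30,0,0,0],[0,0,10,0,0,0]]

```text
clock: 18.25
eef_pos: [558.0, -75.6, 228.2]
eef_rot: [-0.042, 1.569, -0.172]
wrist_force: [0.0, 0.4, -1.2]
finger_gap: 25.4
```

```bash
python3 r.py; python3 - <<'E'
from h import *
for n in('top','scene'):
    im,D=manip.camera(n); W=cloud(n,D)
    q=sel(W,(490,-328),75,46,54); c,r=cv2.minEnclosingCircle(q[:,:2].astype(np.float32)); print(n,len(q),c,r,np.median(q[:,2]))
    # hole: low points within 25 mm of centre
    k=sel(W,c,24,-5,40); print(' hole',len(k),k.mean(0))
    # inner boundary fit
    d=np.hypot(q[:,0]-c[0],q[:,1]-c[1]); i=q[d<26]; print(' inner',len(i),cv2.fitEllipse(i[:,:2].astype(np.float32)) if len(i)>5 else '')
E
```

```text
18.25 [558.  -75.6 228.2] jaw -7.45 xax [ 1.7e-03 -3.0e-04 -1.0e+00] j [-0.2   0.33  1.48  0.    1.34 -0.07] F [ 0.   0.4 -1.2] 25.368115223595908
tip in ledge [  38.25 -107.2 ] z 110.9 moment [ 0.01 -0.1   0.01]
top 513 (489.6758728027344, -328.24468994140625) 49.76673889160156 49.9087718657932
 hole 106 [ 492.90186963 -337.89069921    8.03947536]
 inner 70 ((489.6201477050781, -328.1182861328125), (46.308929443359375, 47.90999221801758), 101.11212158203125)
scene 767 (490.60894775390625, -328.1385498046875) 51.090576171875 50.02311434391272
 hole 126 [ 473.90776669 -323.71222817   25.59758284]
 inner 130 ((490.8895263671875, -328.1171875), (45.481224060058594, 46.739540100097656), 130.30271911621094)
```

>>> jog_arm:
  moves:
    - [[-12,-45,0,0,0,0],[-12,-45,0,0,0,0],[-12,-45,0,0,0,0],[-12,-45,0,0,0,0],[-12,-45,0,0,0,0]]

```text
clock: 18.85
eef_pos: [494.4, -301.5, 218.1]
eef_rot: [2.683, 1.561, 2.563]
wrist_force: [0.4, -0.7, -1.5]
finger_gap: 25.9
```

>>> jog_arm:
  moves:
    - [[-5,-18,0,0,0,0],[0,0,-15,0,0,0],[0,0,-15,0,0,0],[0,0,0,0,0,0]]

```text
clock: 19.25
eef_pos: [484.6, -325.2, 179.4]
eef_rot: [2.691, 1.552, 2.563]
wrist_force: [-0.3, 0.1, -1.5]
finger_gap: 25.3
```

```bash
python3 r.py
```

```text
19.25 [ 484.6 -325.2  179.4] jaw -7.33 xax [-0.0158  0.0103 -0.9998] j [-0.65  0.42  1.46 -0.    1.28 -0.52] F [-0.3  0.1 -1.5] 25.258359382704164
tip in ledge [   2.05 -364.19] z 62.1 moment [ 0.06 -0.04 -0.04]
```

>>> jog_arm:
  moves:
    - [[4.6,-3.7,0,-0.7,-1.1,0],[0,0,0,0,0,0]]

```text
clock: 19.45
eef_pos: [489.4, -328.7, 178.4]
eef_rot: [-0.33, 1.567, -0.457]
wrist_force: [0.6, -0.3, -1.7]
finger_gap: 25.3
```

```bash
python3 r.py; python3 - <<'E'
from h import *
im,D=manip.camera('scene'); W=cloud('scene',D); s,R=toolR(); e=s['eef_pos']; tz=e[2]-117.3
q=sel(W,e,40,tz+47,tz+54); print(len(q),cv2.minEnclosingCircle(q[:,:2].astype(np.float32)),e[:2])
E
```

```text
19.45 [ 489.4 -328.7  178.4] jaw -7.31 xax [ 0.0035 -0.0017 -1.    ] j [-0.65  0.42  1.46  0.    1.25 -0.53] F [ 0.6 -0.3 -1.7] 25.276126308297993
tip in ledge [   9.84 -367.96] z 61.1 moment [-0.07 -0.07 -0.03]
259 ((491.7508850097656, -328.06884765625), 28.704439163208008) [ 489.3022566  -328.54545593]
```

>>> jog_arm:
  moves:
    - [[-0.6,0,-10,0,0,0],[0,0,-14,0,0,0],[0,0,-14,0,0,0],[0,0,-8,0,0,0],[0,0,0,0,0,0]]

```text
clock: 20.0
eef_pos: [488.7, -327.8, 128.7]
eef_rot: [-0.309, 1.567, -0.436]
wrist_force: [-0.3, 0.5, -1.2]
finger_gap: 25.8
```

```bash
python3 r.py
```

```text
20.0 [ 488.7 -327.8  128.7] jaw -7.25 xax [ 0.0032 -0.0015 -1.    ] j [-0.65  0.47  1.51  0.    1.15 -0.53] F [-0.3  0.5 -1.2] 25.77246337171814
tip in ledge [   8.97 -367.14] z 11.4 moment [-0.03 -0.02  0.01]
```

>>> jog_arm:
  moves:
    - [[0.6,-0.6,-3,0,0,0],[0,0,-2.5,0,0,0],[0,0,0,0,0,0],[0,0,0,0,0,0]]

```text
clock: 20.4
eef_pos: [489.7, -328.7, 123.2]
eef_rot: [-0.351, 1.566, -0.477]
wrist_force: [0.0, -0.5, -1.7]
finger_gap: 25.4
```

```bash
python3 r.py
```

```text
20.4 [ 489.7 -328.7  123.2] jaw -7.25 xax [ 0.0038 -0.002  -1.    ] j [-0.65  0.48  1.51  0.    1.14 -0.53] F [ 0.  -0.5 -1.7] 25.43436998489671
tip in ledge [  10.16 -367.94] z 5.9 moment [-0.   -0.1  -0.01]
```

>>> jog_arm:
  moves:
    - [[0,0,-0.8,0,0,0],[0,0,0,0,0,0]]

```text
clock: 20.6
eef_pos: [489.8, -328.8, 122.9]
eef_rot: [-0.384, 1.566, -0.51]
wrist_force: [-0.1, 0.5, -1.2]
finger_gap: 25.6
```

>>> jog_arm:
  moves:
    - [[0,0,0,0,0,0],[0,0,0,0,0,0],[0,0,0,0,0,0],[0,0,0,0,0,0],[0,0,0,0,0,0]]
  gripper: 0.5

```text
clock: 21.1
eef_pos: [490.2, -329.1, 123.8]
eef_rot: [-0.414, 1.564, -0.54]
wrist_force: [-0.1, -0.1, -0.5]
finger_gap: 62.4
```

```bash
python3 r.py
```

```text
21.1 [ 490.2 -329.1  123.8] jaw -7.25 xax [ 0.0059 -0.0036 -1.    ] j [-0.65  0.48  1.51  0.    1.14 -0.53] F [-0.1 -0.1 -0.5] 62.4040036173625
tip in ledge [  11.02 -368.38] z 6.5 moment [-0.07  0.   -0.01]
```

Released. I retreat straight up, then back towards the base and to the left.

>>> jog_arm:
  moves:
    - [[0,0,10,0,0,0],[0,0,20,0,0,0],[0,0,40,0,0,0],[0,0,40,0,0,0],[0,0,10,0,0,0]]

```text
clock: 21.6
eef_pos: [489.0, -328.2, 249.0]
eef_rot: [-0.329, 1.567, -0.455]
wrist_force: [-0.1, -0.8, 0.7]
finger_gap: 70.8
```

>>> jog_arm:
  moves:
    - [[-15,40,0,0,0,0],[-15,40,0,0,0,0],[-15,40,0,0,0,0],[-15,30,0,0,0,0],[0,0,0,0,0,0]]

```text
clock: 22.1
eef_pos: [426.0, -174.0, 251.3]
eef_rot: [-0.36, 1.563, -0.489]
wrist_force: [-0.1, -0.6, 1.0]
finger_gap: 70.5
```

```bash
python3 - <<'E'
from h import *
report()
for n in('top','scene'):
    im,D=manip.camera(n); W=cloud(n,D); print(n)
    q=sel(W,(490,-328),75,47,50.6); c=cv2.minEnclosingCircle(q[:,:2].astype(np.float32)) if len(q) else 0; print(' ring',len(q),c)
    q=sel(W,(490,-328),35,50,58); print(' collar',len(q),np.median(q[:,2]) if len(q) else '')
    q=sel(W,(490,-328),50,138,150); print(' ptop',len(q),len(q) and cv2.minEnclosingCircle(q[:,:2].astype(np.float32)),len(q) and np.median(q[:,2]))
    q=sel(W,(497,43.5),60,20,28); L=np.array([toledge(p) for p in q]); k=q[(abs(L[:,1])<38)&(L[:,0]<-8)] if len(q) else q; print(' tile',len(k),len(k) and (rect(k),np.median(k[:,2]),toledge(rect(k)[0])))
cv2.imwrite('pics/end.png',im)
E
```

```text
22.1 [ 426.  -174.   251.3] jaw -7.36 xax [ 0.0069 -0.0037 -1.    ] j [-0.47  0.07  1.73 -0.    1.33 -0.34] F [-0.1 -0.6  1. ] 70.53792590963145
top
 ring 98 ((492.85107421875, -330.2209777832031), 48.05455017089844)
 collar 84 54.16508926961117
 ptop 56 ((490.4767761230469, -327.8969421386719), 12.762262344360352) 144.54737150984442
 tile 285 (((498.3716735839844, 43.712154388427734), (65.83375549316406, 55.40473175048828), 80.72190856933594), np.float64(24.011459138596837), array([-39.77898106,   0.46351363]))
scene
 ring 351 ((491.2040710449219, -328.9349670410156), 50.947654724121094)
 collar 277 55.52976905035062
 ptop 100 ((493.10760498046875, -328.79150390625), 12.979832649230957) 144.81257836821965
 tile 306 (((498.53985595703125, 42.911563873291016), (67.1515121459961, 58.82097244262695), 81.35478973388672), np.float64(24.030712613411257), array([-39.48896396,  -0.30141811]))
```

View pics/end.png

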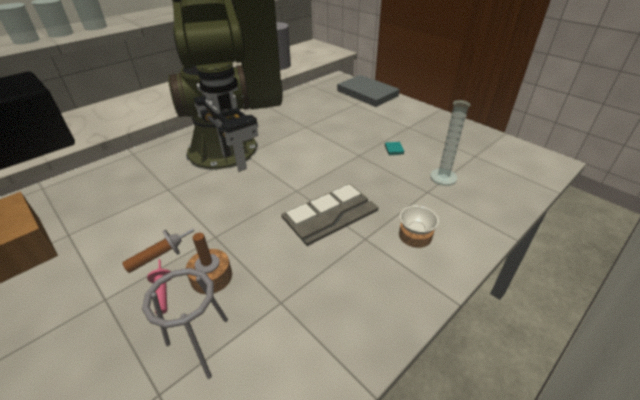

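The probe stands upright in its ring at (205,257): its top is at z = 144.5 (expected 145), within about 1 mm of the ring centre. The tile top is at 24.0 mm, its centre is about 1.5 mm from the bed centre and it is square. The bystanders are where they were, so I hand in.

```bash
python3 -c "
from cell import manip
print(manip.sign_off())"
```

```text
the job is handed in; nothing more can be done
None
```

The job is done and handed in at about 22 s of the 72 s allowed; the hand-in reports no verdict.

- **Tile:** The white spare tile lies flat in the middle bed and is released. Its top is at 24.0 mm, its centre is within about 1.5 mm of the bed centre, and it is square within about 1°.
- **Joint pass:** The tip went in at the left end and out at the right end in one pass. It ran at about 50 mm/s, 2–3 mm above the joint floor. By my estimate the tip stayed within about 1 mm of the centre line, and the wrist force stayed around 2 N.
- **Probe:** It stands upright in its ring, which has not visibly moved. The probe top is at 144.5 mm, against 145 expected. It is within about 1 mm of the ring centre by the top camera, and about 2 mm by the scene camera.
- **Bystanders:** The cylinder, tripod and dish look unmoved in the last picture. I checked them by eye and did not measure them.

**Disagreements and slips:**
- The loose big brown probe and the pink probe toppled early in the run. My fingers did not pass close to them, so they probably fell on their own.
- The first grip on the tile was too high, and I redid it lower.
- The two cameras differ by 1–3 mm in x, mostly on the probe top and tile outlines.

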